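# Fit a hammer-head locating post to the test fixture's slotted strut

### The job

Take the hammer-head locating post (the one with the flat bar grip) out of the blue holder, lower its foot through the slot of the aluminium strut at about the middle of the strut's length, press it down against the sprung strip and turn it a quarter turn so that its head catches under the lips. Then slide it along the slot, feeling its way, until its round collar meets the stop block, keep it pushed lightly against the block for a moment, and let go, leaving it caught square across the slot, sprung up against the lips and touching the stop. Work gently (the strut takes at most 25 N and the stop block 20 N) and leave everything else on the bench alone.

Things in the scene. Friction and masses are not known exactly. Their poses are not given: they have to be found in the camera images.
- post: loose steel locating post, about 0.16 kg, 70 mm tall, standing foot down in one of the two pockets of the blue holder. Origin: centre of the underside of its hammer head; z up; x along the head and the bar grip. Hammer head 24 (x) x 9 (y) x 6 mm, then a round neck 8 mm dia up to z = 18 mm. The other post there, with a round knob, is not wanted.
- post_collar (a point): on the post's axis, at the underside of its round collar (30 mm dia, z = 18 to 30 mm above the post's origin). In the holder the collar rests on the block's top and the head hangs free in the pocket, 1 mm of play all round.
- post_grip (a point): on the post's axis, 57 mm above its origin: a good TCP height for grasping the flat bar grip, 34 (x) x 14 (y) mm, z = 30 to 70 mm; axes as the post's
- holder: fixed blue plastic block 60 (x) x 130 (y) x 30 mm high, origin in the centre of its underside, z up. Two like pockets at x = 0, y = -33 and +33 mm, each 26 (x) x 11 (y) mm and 21 mm deep.
- strut: fixed grey base plate 260 x 110 x 12 mm with an aluminium slotted strut 220 long x 42 wide x 36 mm high along its middle; origin in the centre of the plate's underside, on the table; x along the slot, z up. The slot is 11 mm wide over the whole length, at y = 0, open upwards.
- slot (a point): middle of the slot's length and width, at the strut's top (z = 48 mm in the strut's frame); axes as the strut's. The post's collar lands on this top when the post's origin is at strut z = 30 mm, which is as deep as it goes (spring force there 9.6 N).
- lips (a point): same, at the underside of the two 5 mm thick lips (strut z = 43 mm); the channel below is 30 mm wide. The head is clear under the lips and turns, either way, once the post's origin is below strut z = 37 mm (spring force 4 N). Turned and released, it is lifted up against the lips, origin at 37 mm, and held by friction; sliding it takes some 2 to 8 N.
- strip_top (a point): middle of the top of the steel strip that lies on springs all along the channel; at rest at strut z = 40 mm, where the hammer head first meets it. It pushes up with 1.6 N at first and 0.8 N more for each mm it is pressed, and can go down 13 mm.
- cover: fixed thin black plate (24 x 36 x 3 mm) over the slot near one of the strut's ends, origin in the centre of its underside; not part of the job. The steel stop block is bolted across the strut's top near the OTHER end. Its own place is not measured: its centre is 62 to 90 mm from the strut's middle; feel (or look) for it.
- post_axis (a point): on the post's axis at half the collar's height (z = 24 mm): here the collar, radius 15 mm, meets the stop block, which is 16 mm along the slot, 42 mm across and 16 mm high (top at strut z = 64 mm). Touching it, the post's axis is 23 mm short of the block's centre. The collar stays level with the block at any depth of the head under the lips.
- dowel: bystander: loose plain post, same collar (30 mm dia) and neck, but with a straight round foot and a round knob 18 mm dia, z = 30 to 60 mm, in the holder's other pocket; origin in the centre of its foot's underside
- offcut: bystander: loose 70 mm offcut of the strut lying on the table, 42 mm wide and 36 mm high, origin in the centre of its underside
- driver: bystander: loose screwdriver lying on the table
- tweezers: bystander: loose tweezers, 110 mm, lying on the table
- jar: bystander: loose clear jar 50 mm dia, 60 mm high, on the table, origin in the centre of its underside
- bush0: bystander: loose steel bush 28 mm dia, 12 mm high, in the blue sorting tray at the back
- bush1: bystander: another such bush
- bush2: bystander: another such bush

How it is judged:
By the outcome, as a careful person would: the job done as asked, in the order asked, and still so for the second after the job is handed in, with the robot touching nothing.
It also fails if it takes over 59 s, if anything falls off the work surface, if the arm or the gripper's body presses on something with over 40 N, if the wrist force passes 120 N, or if a joint passes its speed limit or range.

### The arm

A 7-joint arm with a two-finger parallel gripper is mounted at the origin on the work surface. World frame = base frame: x ahead of the robot, y to its left, z up, the work surface at z = 0. Lengths are in m, angles in rad, forces in N, time in s.
With the tool pointing down it reaches from about 0.4 to 0.85 m from the base axis. Payload 10.4 kg.
Tool frame: the origin (TCP) lies between the finger pads, 19 mm behind the fingertips; this is the grasp point; z points along the fingers, y is the line along which they close (so a half turn about z gives the same grasp; the last joint's range is limited). The gripper opens to 87 mm and grips with 3 to 60 N. Pads are 19 mm wide; open, the fingers measure 117 mm over their backs; the gripper's body (75 mm by 190 mm) begins 51 mm behind the grasp point.
Start: joints at [-1.242, 0.332, -0.065, 1.46, 0.022, 1.35, -0.088], TCP at [0.215, 0.587, 0.241] pointing down, gripper open.
Joint ranges: [-2.6, 2.6], [-0.5, 2.12], [-1.47, 1.34], [0.16, 2.42], [-1.27, 4.41], [0.06, 2.06], [-2.6, 2.6]. Speed limits (rad/s): [2.22, 2.22, 2.79, 2.79, 3.14, 3.14, 3.14].

### API

Orientations are given as [roll, pitch, yaw] about the fixed x, y, z axes, in that order (R = Rz(yaw) Ry(pitch) Rx(roll)).
In Python, from station import env gives the robot as it stands. The module is installed in compiled form; this text tells all that it offers.
- The arm moves only by the tool arm_command, never from a script. Its arguments are lists of equal length, an entry for each row: "linear": the shift along the tool's x, y, z in m, a list of three; "twist": the turn about the tool's z in rad; "fingers": the finger opening in m, from 0 to 0.087. In form: {"linear": [[tx, ty, tz], ...], "twist": [twist, ...], "fingers": [fingers, ...]}. A call has exactly 10 rows; each row shifts and turns the commanded pose from where the row before left it, along the tool's axes as they then stand; what a row does not reach is not made up. A row lasts 1/10 s, in which the tool goes at most 50 mm and 8.59 degrees, less where a joint would pass 70% of its speed; a pose out of reach is approached as far as the arm can. A call is refused whole if a number of a shift passes 0.05 or a number of a turn 0.15, either way. A call with a gripper value outside its range is refused whole. The fingers move at their own pace and stop on an object; "squeeze" is the grip in N (left out, the last holds). Time passes only in rows, so rows that do not move let the fingers close, or fill a call up. It gives the time, the measured TCP pose, the force, the opening and the grip force at its end, in the units of the state.
- env.read_state(): the state, without advancing time (a new reading comes with each control period).
- env.get_image(name): name is "scene" or "top" or "wrist"; returns a dict with "image" (480x640x3 uint8, red, green, blue), "fov_y" (degrees; the focal length in pixels is half the picture's height over the tangent of half this angle, whatever the lens; pixels are square), "cx", "cy" (the principal point, pixels), "distortion" ([k1, k2, p1, p2, k3] as OpenCV has them; the pictures are not rectified), "rvec" (rotation vector, rad) and "tvec" (3), from world to camera coordinates, as OpenCV has them. Camera axes: x right, y down, z forward; pixel columns grow to the right and rows downward; lengths in m; the calibration is good to about 2 mm. A picture is of the moment at which its call begins. There is no depth.
- env.close_job(): hands the job in; it is judged then, once.
Trained networks look in a picture, given as the dict that the camera call returned (one of the last four; its "shot" number tells which), for a name from the list of things; names that differ only in an ending like _2 or _b are one class to them, and where a whole thing is asked for, a point or a joint stands for the part that bears it (a point fixed in the world has none). Each returns a list of dicts, best first, with "p" (0 to 1); they miss things now and then, are a little off and sometimes report something else, mostly with a low value. They report only what shows in the picture. A call takes as long as a camera call.
- env.look_for(picture, thing): "pixel" ([column, row] in pixels, amid what is visible of it).
- env.silhouettes(picture, thing): "pixels" (480x640 bool, what is visible of it) and "pixel" ([column, row] in pixels, amid what is visible of it).
The state is a dict: "t": time; "joint_pos": joint angles; "qd": joint speeds; "joint_efforts": joint torques, N m; "ee_pos": TCP position; "eef_rot": TCP orientation; "wrist_force": force on the tool from outside, world axes, zero at the start; "wrist_torque": the same for the moment, N m; "opening": opening from 0.0 (shut) to 1.0 (fully open); "grip_force": force on a finger pad.
Only numpy, scipy, OpenCV 4.12 (cv2) and the standard library are available. Lean on these libraries where they do the work, as an engineer would, in place of code of your own. Each camera call takes 0.05 s, during which the arm holds its last target. There are 200 camera calls.

## Working session

There is one attempt and no reset: what is moved stays moved. The work goes in short steps, Python scripts to look and compute and a tool call to move; the robot and the scene stay as the last step left them, time stands still between calls to the robot, and variables do not carry over. Pictures are saved under pics/ and viewed, at most 10 in all, crops included, and the job is handed in when it is done.

Besides the shell and the picture viewer there is one more tool, called after "Emit:" as name(argument=value, ...) on one line, values as JSON. arm_command: Moves the arm, as the interface text tells. Its arguments: {"type":"object","properties":{"linear":{"type":"array"},"twist":{"type":"array"},"fingers":{"type":"array"},"squeeze":{"type":"number"}},"required":["linear","twist","fingers"]}

```bash
mkdir -p pics; cat > h.py <<'E'
import numpy as np, cv2
from station import env
def cam(p):
    f=240/np.tan(np.radians(p["fov_y"])/2)
    K=np.array([[f,0,p["cx"]],[0,f,p["cy"]],[0,0,1.]])
    R=cv2.Rodrigues(np.array(p["rvec"],float))[0]
    return K,np.array(p["distortion"],float),R,np.array(p["tvec"],float).reshape(3)
def plane(p,uv,z):
    K,D,R,t=cam(p)
    uv=np.array(uv,float).reshape(-1,1,2)
    n=cv2.undistortPoints(uv,K,D).reshape(-1,2)
    d=np.c_[n,np.ones(len(n))]@R; c=-R.T@t
    return c+d*((z-c[2])/d[:,2])[:,None]
def proj(p,X):
    K,D,R,t=cam(p)
    return cv2.projectPoints(np.array(X,float).reshape(-1,1,3),R,t,K,D)[0].reshape(-1,2)
def save(p,name): cv2.imwrite("pics/"+name+".png",cv2.cvtColor(p["image"],cv2.COLOR_RGB2BGR))
E
python3 - <<'E'
from h import *
for c in ("top","scene"):
    p=env.get_image(c); save(p,c+"0"); print(c,p["fov_y"],-cam(p)[2].T@cam(p)[3])
    for th,z in (("post",.06),("post_grip",.069),("post_collar",.03),("holder",.03),("dowel",.06),("strut",.048),("slot",.048),("cover",.05)):
        for r in env.look_for(p,th)[:2]: print(th,np.round(r["pixel"],1),round(r["p"],2),plane(p,r["pixel"],z).round(4)[0])
s=env.read_state(); print(s["ee_pos"],s["eef_rot"],s["wrist_force"],s["t"])
E
```

```text
top 45.65659238013798 [0.38086505 0.05034978 1.42356438]
post [230.  244.7] 0.46 [0.5398 0.2766 0.06  ]
post_grip [231.8 246.3] 0.59 [0.535  0.2707 0.069 ]
post_collar [234.5 245.6] 0.58 [0.5413 0.2705 0.03  ]
holder [248.9 249.3] 0.81 [0.5331 0.2348 0.03  ]
holder [406.8 227.9] 0.26 [ 0.5966 -0.1525  0.03  ]
dowel [463.7 354.3] 0.73 [ 0.2974 -0.2815  0.06  ]
dowel [261.6 247.3] 0.62 [0.5355 0.2006 0.06  ]
strut [410. 234.] 0.8 [ 0.579  -0.1577  0.048 ]
slot [411.4 230.4] 0.66 [ 0.588  -0.1611  0.048 ]
cover [305.1 200.9] 0.64 [0.6539 0.0999 0.05  ]
cover [241.7 177.9] 0.39 [0.7072 0.2576 0.05  ]
scene 53.62426444262618 [1.06504158 0.20079394 0.84335348]
post [437.  283.4] 0.54 [0.5501 0.2763 0.06  ]
post_grip [436.  279.1] 0.69 [0.5469 0.2722 0.069 ]
post_collar [434.6 279.3] 0.57 [0.5221 0.2732 0.03  ]
post_collar [380.6 395.4] 0.38 [0.7825 0.2181 0.03  ]
holder [414.  286.8] 0.64 [0.5508 0.2361 0.03  ]
holder [410.6 376.2] 0.61 [0.7345 0.262  0.03  ]
dowel [405.3 272.7] 0.66 [0.5427 0.2129 0.06  ]
strut [226.1 270. ] 0.9 [ 0.6263 -0.1315  0.048 ]
slot [227.6 267.4] 0.94 [ 0.6197 -0.131   0.048 ]
cover [246.2 263.5] 0.63 [ 0.6019 -0.0979  0.05  ]
[0.21538347 0.586739   0.2412918 ] [3.14148922e+00 2.61095800e-05 2.78979740e+00] [ 0.78561353  0.11386691 -0.19639862] 0.9
```

View pics/top0.png

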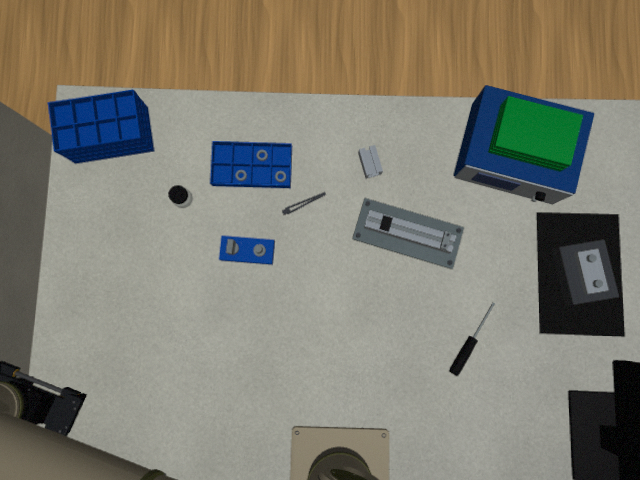

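View pics/scene0.png

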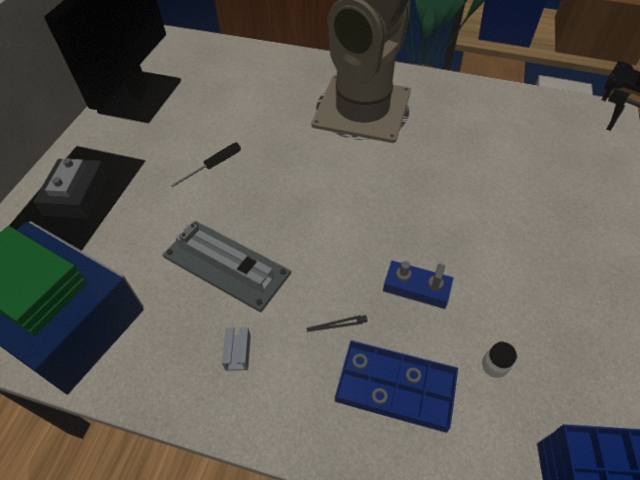

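The top picture shows the holder at (247,250), with the bar-grip post at its left end (232,246) and the dowel at (260,250). The strut is around (410,234), with the cover at (386,223) and the stop block near (449,241). In the scene picture the post is at (438,278), the cover at (247,265) and the stop at (188,232).

```bash
cat >> h.py <<'E'
from scipy.optimize import minimize
def box(x,y,a,L,W,z0,z1):
    c,s=np.cos(a),np.sin(a)
    return [[x+c*u-s*v,y+s*u+c*v,z] for u in(-L/2,L/2) for v in(-W/2,W/2) for z in(z0,z1)]
def hullmask(p,X):
    m=np.zeros((480*4,640*4),np.uint8)
    h=cv2.convexHull(((proj(p,X)+.5)*4).astype(np.float32)).round().astype(np.int32)
    cv2.fillConvexPoly(m,h,1); return cv2.resize(m.astype(np.float32),(640,480),interpolation=cv2.INTER_AREA)
def fit(views,q0,L,W,z0,z1):
    def cost(q):
        c=0
        for p,m in views:
            h=hullmask(p,box(q[0],q[1],q[2],L,W,z0,z1)); c+=np.abs(h-m).sum()/m.sum()
        return c
    r=minimize(cost,q0,method="Nelder-Mead",options=dict(initial_simplex=[q0]+[np.add(q0,d) for d in([.02,0,0],[0,.02,0],[0,0,.15])],xatol=1e-5,fatol=1e-5))
    return r.x.round(4),round(r.fun,3)
E
python3 - <<'E'
from h import *
v={}
P=[env.get_image(c) for c in ("top","scene")]
for th in("holder","strut"):
    v[th]=[]
    for p in P:
        l=env.silhouettes(p,th); l=[r for r in l if abs(r["pixel"][0]-{"holder":[249,414],"strut":[410,226]}[th][p is P[1]])<15]
        v[th].append((p,l[0]["pixels"].astype(np.float32))); print(th,l[0]["p"],l[0]["pixels"].sum())
for vs in (v["holder"],v["holder"][:1],v["holder"][1:]): print("holder",fit(vs,[.535,.237,0.],.06,.13,0,.03))
for vs in (v["strut"],v["strut"][:1],v["strut"][1:]): print("strut",fit(vs,[.585,-.16,-.25],.26,.11,0,.012))
E
```

```text
Traceback (most recent call last):
IndexError: list index out of range
```

```bash
python3 - <<'E'
from h import *
P=[env.get_image(c) for c in ("top","scene")]
for th in("holder","strut"):
    v=[]
    for k,p in enumerate(P):
        ref={"holder":[(249,250),(416,284)],"strut":[(410,234),(226,268)]}[th][k]
        l=env.silhouettes(p,th)
        for r in l: print(th,k,r["pixel"],r["p"],r["pixels"].sum())
        l=[r for r in l if np.hypot(*np.subtract(r["pixel"],ref))<40]
        if l: v.append((p,l[0]["pixels"].astype(np.float32)))
    for vs in [v]+[[w] for w in v]:
        print(th,fit(vs,[.535,.237,0.],.06,.13,0,.03) if th=="holder" else fit(vs,[.585,-.16,-.25],.26,.11,0,.012))
E
```

```text
holder 0 [249.7, 248.3] 0.91 1035
holder 1 [415.7, 289.8] 0.82 1640
holder 1 [435.0, 283.3] 0.55 287
holder (array([ 0.5347,  0.2421, -0.0525]), np.float64(0.699))
holder (array([ 0.5354,  0.2417, -0.041 ]), np.float64(0.36))
holder (array([ 0.5342,  0.242 , -0.0544]), np.float64(0.335))
strut 0 [409.0, 235.6] 0.87 4413
strut 1 [230.6, 265.8] 0.7 5274
strut (array([ 0.5893, -0.1564,  1.3047]), np.float64(0.183))
strut (array([ 0.5898, -0.1565,  1.3054]), np.float64(0.083))
strut (array([ 0.5886, -0.1564,  1.3088]), np.float64(0.095))
```

Emit:
arm_command(linear=[[-0.032,-0.016,0],[-0.032,-0.016,0],[-0.032,-0.016,0],[-0.032,-0.016,0],[-0.032,-0.016,0],[-0.032,-0.016,0],[-0.032,-0.016,0],[-0.032,-0.016,0],[-0.032,-0.016,0],[-0.032,-0.016,0]], twist=[0,0,0,0,0,0,0,0,0,0], fingers=[0.045,0.045,0.045,0.045,0.045,0.045,0.045,0.045,0.045,0.045])

```text
t: 2.35
ee_pos: [0.4615, 0.3251, 0.2415]
eef_rot: [3.141, 0.0, 2.79]
wrist_force: [0.5, 0.2, 0.0]
opening: 0.518
grip_force: 0.0
```

Emit:
arm_command(linear=[[-0.033,-0.018,0],[-0.033,-0.018,0],[-0.033,-0.018,0],[0,0,0],[0,0,0],[0,0,0],[0,0,0],[0,0,0],[0,0,0],[0,0,0]], twist=[0,0,0,-0.1,-0.1,-0.1,0,0,0,0], fingers=[0.045,0.045,0.045,0.045,0.045,0.045,0.045,0.045,0.045,0.045])

```text
t: 3.35
ee_pos: [0.5349, 0.2415, 0.2413]
eef_rot: [3.141, 0.0, 3.089]
wrist_force: [0.4, -0.8, -0.4]
opening: 0.52
grip_force: 0.0
```

```bash
python3 - <<'E'
from h import *
s=env.read_state(); print(s["t"],s["ee_pos"],s["eef_rot"],s["joint_pos"],s["wrist_force"],s["opening"])
p=env.get_image("wrist"); save(p,"w1"); K,D,R,t=cam(p); print(-R.T@t,R[2],K[0,0])
for th,z in (("post",.06),("post_grip",.069),("post_collar",.03),("holder",.03),("dowel",.06)):
    for r in env.look_for(p,th)[:2]: print(th,np.round(r["pixel"],1),round(r["p"],2),plane(p,r["pixel"],z).round(4)[0])
E
```

```text
3.35 [0.53491332 0.24154605 0.24128877] [3.14149158e+00 6.59329164e-05 3.08855191e+00] [-0.661713    0.24514549  0.19077754  1.57760023 -0.04754092  1.32328365
  1.05289821] [ 0.37342206 -0.81945302 -0.37132166] 0.5197469399340982
[0.46044894 0.24628749 0.38402249] [ 0.27131059 -0.01407525 -0.96238893] 432.74139238065334
post [358.9 222.8] 0.62 [0.5342 0.2745 0.06  ]
post_grip [356.9 221. ] 0.66 [0.5307 0.2723 0.069 ]
post_collar [356.2 220.5] 0.56 [0.539  0.2749 0.03  ]
post_collar [251.3 404.7] 0.19 [0.7126 0.1705 0.03  ]
holder [315.2 204.1] 0.85 [0.5234 0.2414 0.03  ]
holder [279.5 217.4] 0.35 [0.533  0.2111 0.03  ]
dowel [278.2 216. ] 0.74 [0.5257 0.2132 0.06  ]
dowel [ 17.9 291.4] 0.38 [ 0.5766 -0.0022  0.06  ]
```

View pics/w1.png

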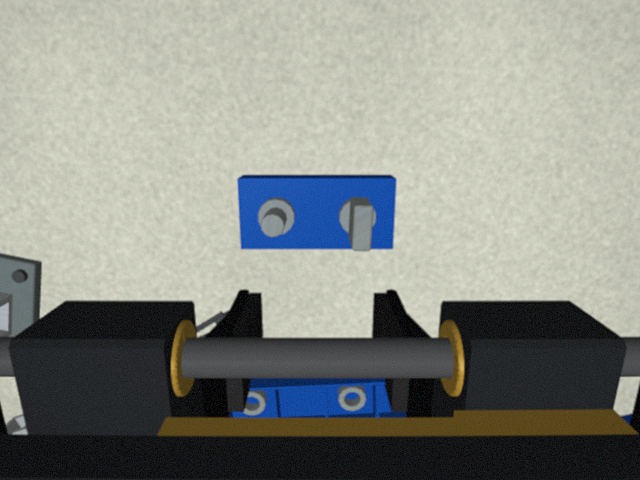

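The wrist view shows the holder at columns 240-394, rows 176-248. The bar grip is at (360,225) and the round knob at (275,218). I'll fit the holder outline for a precise pose.

```bash
python3 - <<'E'
from h import *
p=env.get_image("wrist"); im=p["image"].astype(int)
m=((im[...,2]>im[...,0]+50)&(im[...,2]>im[...,1]+40)).astype(np.uint8); m[290:]=0; m[:, :200]=0
n,l,st,_=cv2.connectedComponentsWithStats(m); k=1+st[1:,4].argmax(); m=(l==k).astype(np.uint8)
h=cv2.convexHull(cv2.findContours(m,0,1)[0][0]); f=np.zeros_like(m); cv2.fillConvexPoly(f,h,1)
q,c=fit([(p,f.astype(np.float32))],[.535,.242,-.05],.06,.13,0,.03); print(q,c)
a=q[2]; post=q[:2]+33e-3*np.array([-np.sin(a),np.cos(a)]); print("post",post)
g=env.silhouettes(p,"post"); print([(r["pixel"],r["p"],r["pixels"].sum()) for r in g])
g=g[0]["pixels"].astype(np.float32)
# grip fit within the post mask's bar (collar included -> use grey brightness)
ov=p["image"].copy()
for X in (box(post[0],post[1],a,.034,.014,.042,.082),box(q[0],q[1],a,.06,.13,0,.03)):
    hh=cv2.convexHull(proj(p,X).astype(np.float32)).astype(np.int32); cv2.polylines(ov,[hh],True,(255,0,0),1)
hh=proj(p,box(post[0],post[1],a,.034,.014,.082,.082)); cv2.polylines(ov,[cv2.convexHull(hh.astype(np.float32)).astype(np.int32)],True,(0,255,0),1)
cr=cv2.resize(ov[160:270,220:420],None,fx=4,fy=4,interpolation=0); cv2.imwrite("pics/w1c.png",cr[...,::-1])
E
```

```text
[ 0.5323  0.2418 -0.0504] 0.031
post [0.5339625 0.2747581]
[([357.5, 224.4], 0.69, np.int64(1482))]
```

View pics/w1c.png

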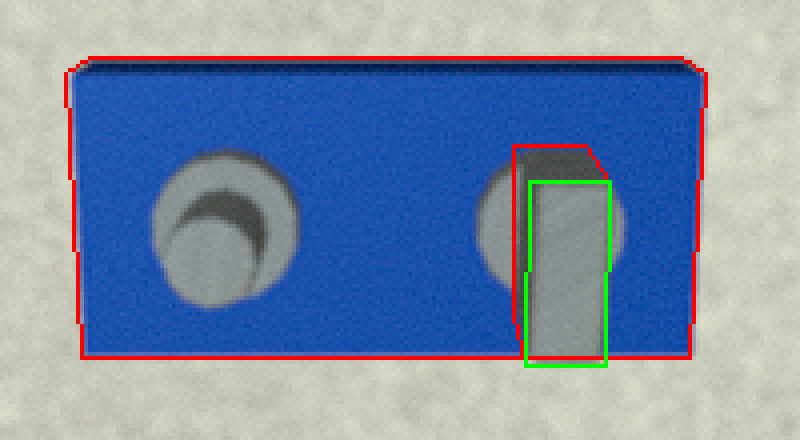

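The overlay matches the grip to within 1 mm. Next I'll descend, grip and lift.

Emit:
arm_command(linear=[[0.0027,0.033,0],[0,0,0.03],[0,0,0.03],[0,0,0.03],[0,0,0.03],[0,0,0.022],[0,0,0.015],[0,0,0.01],[0,0,0.005],[0,0,0]], twist=[0,0,0,0,0,0,0,0,0,0], fingers=[0.045,0.045,0.045,0.045,0.045,0.045,0.045,0.045,0.045,0.045])

```text
t: 4.75
ee_pos: [0.5341, 0.2746, 0.0693]
eef_rot: [3.141, 0.0, 3.09]
wrist_force: [-0.8, -0.4, -0.7]
opening: 0.518
grip_force: 0.0
```

Emit:
arm_command(linear=[[0,0,0],[0,0,0],[0,0,0],[0,0,0],[0,0,0],[0,0,0],[0,0,0],[0,0,0],[0,0,0],[0,0,0]], twist=[0,0,0,0,0,0,0,0,0,0], fingers=[0.03,0.02,0.015,0.01,0.01,0.01,0.01,0.01,0.01,0.01], squeeze=40)

```text
t: 5.75
ee_pos: [0.5341, 0.2746, 0.0694]
eef_rot: [3.141, 0.0, 3.09]
wrist_force: [-1.0, -0.4, 4.1]
opening: 0.154
grip_force: 40.0
```

Emit:
arm_command(linear=[[0,0,-0.01],[0,0,-0.02],[0,0,-0.03],[0,0,-0.04],[0,0,-0.04],[0,0,-0.03],[-0.01,-0.039,0],[-0.01,-0.039,0],[-0.01,-0.039,0],[-0.01,-0.039,0]], twist=[0,0,0,0,0,0,0,0,0,0], fingers=[0.01,0.01,0.01,0.01,0.01,0.01,0.01,0.01,0.01,0.01])

```text
t: 6.75
ee_pos: [0.5657, 0.1151, 0.2396]
eef_rot: [3.141, -0.0, 3.09]
wrist_force: [0.6, 0.0, -1.9]
opening: 0.16
grip_force: 40.0
```

Emit:
arm_command(linear=[[-0.01,-0.039,0],[-0.01,-0.039,0],[-0.01,-0.039,0],[-0.01,-0.039,0],[-0.01,-0.039,0],[-0.01,-0.039,0],[-0.01,-0.039,0],[0,0,0],[0,0,0],[0,0,0]], twist=[0,0,0,0,0,0,0,0,0,0], fingers=[0.01,0.01,0.01,0.01,0.01,0.01,0.01,0.01,0.01,0.01])

```text
t: 7.75
ee_pos: [0.6216, -0.1581, 0.2391]
eef_rot: [3.141, -0.0, 3.091]
wrist_force: [-0.5, 0.9, -2.2]
opening: 0.155
grip_force: 40.0
```

```bash
python3 - <<'E'
from h import *
s=env.read_state(); print(s["t"],s["ee_pos"],s["eef_rot"],s["joint_pos"],s["wrist_force"],s["opening"])
p=env.get_image("wrist"); save(p,"w2")
for th,z in (("post_grip",.069),("strut",.048),("slot",.048),("cover",.05)):
    for r in env.look_for(p,th)[:2]: print(th,np.round(r["pixel"],1),round(r["p"],2),plane(p,r["pixel"],z).round(4)[0])
g=env.silhouettes(p,"strut")[0]; print(g["p"],g["pixels"].sum())
print(fit([(p,g["pixels"].astype(np.float32))],[.589,-.1565,1.305],.26,.11,0,.012))
E
```

```text
7.75 [ 0.6216367  -0.15814469  0.23913969] [ 3.14055464e+00 -4.06528082e-04  3.09121522e+00] [-0.13762358  0.38359876  0.42157247  1.43753342 -0.15840499  1.35448826
  1.81127154] [-0.53072698  0.90033665 -2.16396153] 0.15452272965192607
post_grip [316.7 305.3] 0.59 [ 0.6826 -0.1604  0.069 ]
strut [311.3 168.3] 0.82 [ 0.5787 -0.1594  0.048 ]
slot [308.9 166.1] 0.96 [ 0.577  -0.1611  0.048 ]
cover [394.3 195.6] 0.87 [ 0.6025 -0.0965  0.05  ]
0.63 36290
(array([ 0.5864, -0.1585,  1.3052]), np.float64(0.105))
```

View pics/w2.png

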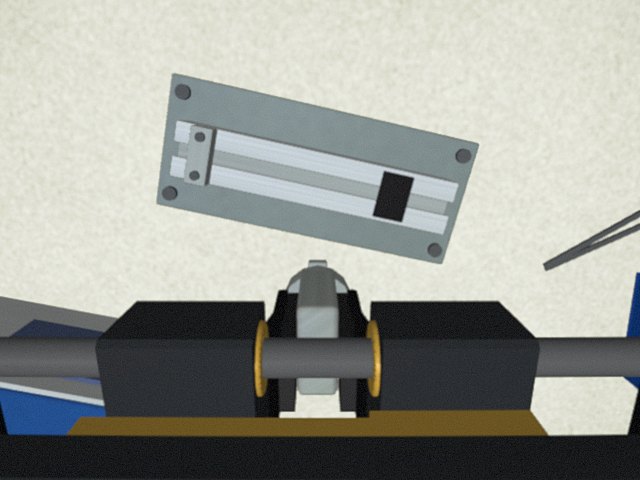

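The wrist view shows the strut's plate corners at about (174,74), (478,144), (442,263) and (157,204). The stop block is at (200,155), the cover at (394,196) and the post is held at (317,300).

```bash
python3 - <<'E'
from h import *
p=env.get_image("wrist"); g=cv2.GaussianBlur(p["image"],(3,3),0).astype(int)
print(g[110,300],g[50,300],g[230,200],g[165,300])
m=((g[...,0]<165)).astype(np.uint8); m[266:]=0; m[:,490:]=0
m=cv2.morphologyEx(m,cv2.MORPH_OPEN,np.ones((3,3),np.uint8))
n,l,st,_=cv2.connectedComponentsWithStats(m); k=1+st[1:,4].argmax(); m=(l==k).astype(np.uint8)
h=cv2.convexHull(max(cv2.findContours(m,0,1)[0],key=len)); f=np.zeros_like(m); cv2.fillConvexPoly(f,h,1)
q,c=fit([(p,f.astype(np.float32))],[.587,-.158,1.305],.26,.11,0,.012); print(q,c)
a=q[2]; C=np.array([np.cos(a),np.sin(a)]); N=np.array([-C[1],C[0]])
for nm,uv,z in(("stop",[[201,154]],.064),("cover",[[394,196]],.051)):
    d=plane(p,uv,z)[0,:2]-q[:2]; print(nm,d@C,d@N)
ov=p["image"].copy()
def P(u,v,z): return [*(q[:2]+u*C+v*N),z]
def pl(pts,col): cv2.polylines(ov,[(proj(p,pts)).round().astype(np.int32)],True,col,1)
pl([P(-.13,-.055,.012),P(.13,-.055,.012),P(.13,.055,.012),P(-.13,.055,.012)],(255,0,0))
for v in(-.0055,.0055,.021,-.021): pl([P(-.11,v,.048),P(.11,v,.048)],(0,255,0))
cv2.imwrite("pics/w2c.png",cv2.resize(ov[60:275,140:490],None,fx=2.25,fy=2.25,interpolation=cv2.INTER_CUBIC)[...,::-1])
E
```

```text
[136 151 152] [226 228 216] [229 230 219] [196 207 214]
[ 0.5865 -0.1576  1.305 ] 0.013
stop -0.08456638624175586 0.0012135868117761344
cover 0.06210070229754521 6.961305959821083e-05
```

View pics/w2c.png

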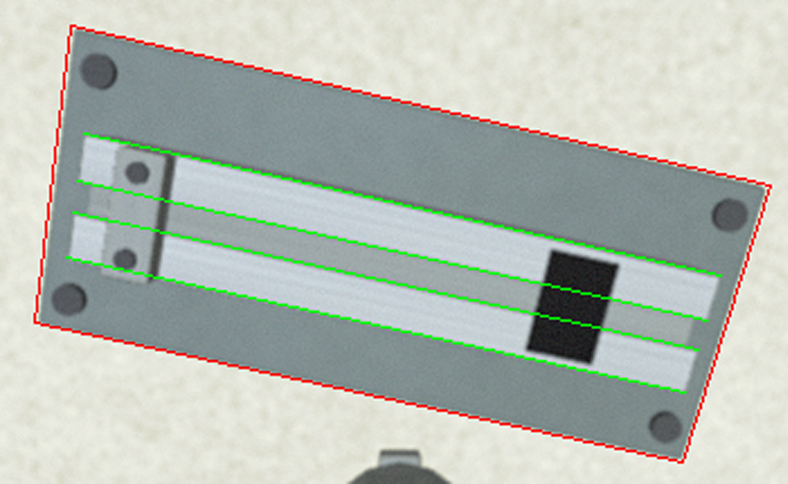

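Emit:
arm_command(linear=[[0.035,-0.0013,0],[0,0,0],[0,0,0],[0,0,0],[0,0,0],[0,0,0],[0,0,0],[0,0,0],[0,0,0],[0,0,0]], twist=[0,0.149,0.149,0.149,0.149,0.149,0.149,0.149,0.149,0.149], fingers=[0.01,0.01,0.01,0.01,0.01,0.01,0.01,0.01,0.01,0.01])

```text
t: 9.1
ee_pos: [0.5866, -0.1588, 0.2393]
eef_rot: [3.141, -0.0, 1.743]
wrist_force: [-0.6, 0.1, -2.1]
opening: 0.158
grip_force: 40.0
```

Emit:
arm_command(linear=[[0,0,0],[0,0,0],[0,0,0],[0,0,0.03],[0,0,0.03],[0,0,0.03],[0,0,0.02],[0,0,0],[0,0,0],[0,0,0]], twist=[0.149,0.149,0.147,0,0,0,0,0,0,0], fingers=[0.01,0.01,0.01,0.01,0.01,0.01,0.01,0.01,0.01,0.01])

```text
t: 10.1
ee_pos: [0.5874, -0.1593, 0.1308]
eef_rot: [3.139, -0.0, 1.304]
wrist_force: [0.4, -0.3, -1.1]
opening: 0.156
grip_force: 40.0
```

```bash
python3 - <<'E'
from h import *
s=env.read_state(); print(s["t"],s["ee_pos"],s["eef_rot"],s["joint_pos"],s["wrist_force"],s["opening"])
T=s["ee_pos"]
p=env.get_image("wrist"); 
q=np.array([.5865,-.1576]);a=1.305; C=np.array([np.cos(a),np.sin(a)]); N=np.array([-C[1],C[0]])
print("err along,across",(T[:2]-q)@C,(T[:2]-q)@N)
ov=p["image"].copy()
def P(u,v,z): return [*(q+u*C+v*N),z]
def pl(pts,col): cv2.polylines(ov,[(proj(p,pts)).round().astype(np.int32)],True,col,1)
for v in(-.0055,.0055,.021,-.021): pl([P(-.02,v,.048),P(.11,v,.048)],(0,255,0))
y=s["eef_rot"][2]; hh=box(T[0],T[1],y,.034,.014,T[2]+.013,T[2]+.013)
pl([hh[i] for i in(0,2,6,4)],(255,0,0))
hh=box(T[0],T[1],y,.024,.009,T[2]-.057,T[2]-.051); cv2.polylines(ov,[cv2.convexHull(proj(p,hh).astype(np.float32)).round().astype(np.int32)],True,(255,0,255),1)
cv2.imwrite("pics/w3.png",ov[...,::-1])
E
```

```text
10.1 [ 0.58744112 -0.15928455  0.13083494] [ 3.13936451e+00 -4.00121753e-04  1.30382731e+00] [-0.32908473  0.43558851  0.66200808  1.67166893 -0.29100187  1.13253688
  0.14488203] [ 0.43116541 -0.28212018 -1.12169461] 0.15595464651857596
err along,across -0.0013781829742342015 -0.0013505634919011153
```

View pics/w3.png

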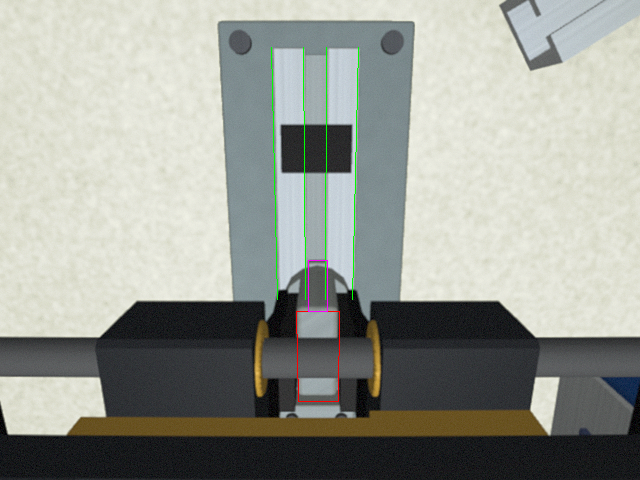

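Emit:
arm_command(linear=[[0.0013,-0.0013,0],[0,0,0.008],[0,0,0.008],[0,0,0.004],[0,0,0.002],[0,0,0.001],[0,0,0.001],[0,0,0.001],[0,0,0.001],[0,0,0]], twist=[0,0,0,0,0,0,0,0,0,0], fingers=[0.01,0.01,0.01,0.01,0.01,0.01,0.01,0.01,0.01,0.01])

```text
t: 11.15
ee_pos: [0.5864, -0.1577, 0.104]
eef_rot: [3.14, -0.0, 1.304]
wrist_force: [0.8, -0.7, -0.8]
opening: 0.158
grip_force: 40.0
```

Emit:
arm_command(linear=[[0,0,0.0005],[0,0,0.0005],[0,0,0.0005],[0,0,0.0005],[0,0,0.0005],[0,0,0.0005],[0,0,0.0005],[0,0,0.0005],[0,0,0],[0,0,0]], twist=[0,0,0,0,0,0,0,0,0,0], fingers=[0.01,0.01,0.01,0.01,0.01,0.01,0.01,0.01,0.01,0.01])

```text
t: 12.15
ee_pos: [0.5863, -0.1575, 0.0995]
eef_rot: [3.14, -0.0, 1.304]
wrist_force: [6.5, -1.3, 0.7]
opening: 0.156
grip_force: 40.0
```

Emit:
arm_command(linear=[[0,0.0003,0],[0,0.0003,0],[0,0.0002,0],[0,0,0],[0,0,0],[0,0,0],[0,0,0],[0,0,0],[0,0,0],[0,0,0]], twist=[0,0,0,0,0,0,0,0,0,0], fingers=[0.01,0.01,0.01,0.01,0.01,0.01,0.01,0.01,0.01,0.01])

```text
t: 13.15
ee_pos: [0.5864, -0.1576, 0.0992]
eef_rot: [-3.141, -0.0, 1.304]
wrist_force: [4.8, -0.9, -1.0]
opening: 0.158
grip_force: 40.0
```

Emit:
arm_command(linear=[[0,0.0005,0],[0,0.0005,0],[0,0.0005,0],[0,0.0005,0],[0,0.0003,0],[0,0,0],[0,0,0],[0,0,0],[0,0,0],[0,0,0]], twist=[0,0,0,0,0,0,0,0,0,0], fingers=[0.01,0.01,0.01,0.01,0.01,0.01,0.01,0.01,0.01,0.01])

```text
t: 14.15
ee_pos: [0.5886, -0.1582, 0.0992]
eef_rot: [-3.141, -0.0, 1.304]
wrist_force: [-0.3, -0.1, -1.9]
opening: 0.157
grip_force: 40.0
```

Emit:
arm_command(linear=[[0,-0.0005,0],[0,-0.0004,0],[0,0,0.001],[0,0,0.001],[0,0,0.001],[0,0,0.001],[0,0,0.001],[0,0,0],[0,0,0],[0,0,0]], twist=[0,0,0,0,0,0,0,0,0,0], fingers=[0.01,0.01,0.01,0.01,0.01,0.01,0.01,0.01,0.01,0.01])

```text
t: 15.15
ee_pos: [0.5879, -0.158, 0.0944]
eef_rot: [3.141, -0.0, 1.304]
wrist_force: [0.0, 0.6, 2.1]
opening: 0.157
grip_force: 40.0
```

Emit:
arm_command(linear=[[0,0,0.001],[0,0,0.001],[0,0,0.001],[0,0,0.001],[0,0,0.0007],[0,0,0],[0,0,0],[0,0,0],[0,0,0],[0,0,0]], twist=[0,0,0,0,0,0,0,0,0,0], fingers=[0.01,0.01,0.01,0.01,0.01,0.01,0.01,0.01,0.01,0.01])

```text
t: 16.15
ee_pos: [0.5879, -0.158, 0.0897]
eef_rot: [3.141, -0.0, 1.304]
wrist_force: [-0.9, 1.0, 5.2]
opening: 0.156
grip_force: 40.0
```

Emit:
arm_command(linear=[[0,0,0],[0,0,0],[0,0,0],[0,0,0],[0,0,0],[0,0,0],[0,0,0],[0,0,0],[0,0,0],[0,0,0]], twist=[-0.08,-0.08,-0.08,-0.08,-0.08,-0.08,-0.08,-0.08,-0.08,-0.08], fingers=[0.01,0.01,0.01,0.01,0.01,0.01,0.01,0.01,0.01,0.01])

```text
t: 17.15
ee_pos: [0.5883, -0.1582, 0.0899]
eef_rot: [3.141, 0.001, 2.107]
wrist_force: [0.4, 0.2, 5.4]
opening: 0.154
grip_force: 40.0
```

Emit:
arm_command(linear=[[0,0,0],[0,0,0],[0,0,0],[0,0,0],[0,0,0],[0,0,0],[0,0,0],[0,0,0],[0,0,0],[0,0,0]], twist=[-0.08,-0.08,-0.08,-0.08,-0.08,-0.08,-0.08,-0.08,-0.08,-0.052], fingers=[0.01,0.01,0.01,0.01,0.01,0.01,0.01,0.01,0.01,0.01])

```text
t: 18.15
ee_pos: [0.5884, -0.1582, 0.09]
eef_rot: [3.141, 0.001, 2.879]
wrist_force: [-0.5, -0.0, 5.5]
opening: 0.156
grip_force: 40.0
```

Emit:
arm_command(linear=[[0,0,-0.001],[0,0,-0.001],[0,0,-0.001],[0,-0.001,0],[0,-0.002,0],[0,-0.003,0],[0,-0.003,0],[0,-0.003,0],[0,-0.003,0],[0,-0.003,0]], twist=[0.003,0,0,0,0,0,0,0,0,0], fingers=[0.01,0.01,0.01,0.01,0.01,0.01,0.01,0.01,0.01,0.01])

```text
t: 19.15
ee_pos: [0.5828, -0.1757, 0.0925]
eef_rot: [3.142, -0.0, 2.873]
wrist_force: [0.0, 2.4, 3.3]
opening: 0.154
grip_force: 40.0
```

Emit:
arm_command(linear=[[0,-0.003,0],[0,-0.003,0],[0,-0.003,0],[0,-0.003,0],[0,-0.003,0],[0,-0.003,0],[0,-0.003,0],[0,-0.003,0],[0,-0.003,0],[0,-0.002,0]], twist=[0,0,0,0,0,0,0,0,0,0], fingers=[0.01,0.01,0.01,0.01,0.01,0.01,0.01,0.01,0.01,0.01])

```text
t: 20.15
ee_pos: [0.5752, -0.2037, 0.0925]
eef_rot: [-3.142, -0.0, 2.873]
wrist_force: [0.3, 2.8, 2.6]
opening: 0.155
grip_force: 40.0
```

Emit:
arm_command(linear=[[0,-0.001,0],[0,-0.001,0],[0,-0.001,0],[0,-0.001,0],[0,-0.001,0],[0,-0.001,0],[0,-0.001,0],[0,-0.001,0],[0,-0.001,0],[0,-0.001,0]], twist=[-0.003,0,0,0,0,0,0,0,0,0], fingers=[0.01,0.01,0.01,0.01,0.01,0.01,0.01,0.01,0.01,0.01])

```text
t: 21.15
ee_pos: [0.5727, -0.2131, 0.0925]
eef_rot: [3.141, 0.0, 2.876]
wrist_force: [0.9, 1.9, 2.9]
opening: 0.157
grip_force: 40.0
```

Emit:
arm_command(linear=[[0,-0.0005,0],[0,-0.0005,0],[0,-0.0005,0],[0,-0.0005,0],[0,-0.0005,0],[0,-0.0005,0],[0,0,0],[0,0,0],[0,0,0],[0,0,0]], twist=[0,0,0,0,0,0,0,0,0,0], fingers=[0.01,0.01,0.01,0.01,0.01,0.01,0.01,0.01,0.01,0.01])

```text
t: 22.15
ee_pos: [0.5719, -0.216, 0.0925]
eef_rot: [-3.142, -0.0, 2.876]
wrist_force: [0.7, 1.6, 3.3]
opening: 0.157
grip_force: 40.0
```

Emit:
arm_command(linear=[[0,-0.0005,0],[0,-0.0005,0],[0,-0.0005,0],[0,-0.0005,0],[0,-0.0005,0],[0,-0.0005,0],[0,0,0],[0,0,0],[0,0,0],[0,0,0]], twist=[0,0,0,0,0,0,0,0,0,0], fingers=[0.01,0.01,0.01,0.01,0.01,0.01,0.01,0.01,0.01,0.01])

```text
t: 23.15
ee_pos: [0.5711, -0.2189, 0.0925]
eef_rot: [-3.142, -0.0, 2.876]
wrist_force: [-0.0, 2.4, 3.4]
opening: 0.16
grip_force: 40.0
```

Emit:
arm_command(linear=[[0,-0.0005,0],[0,-0.0005,0],[0,-0.0005,0],[0,-0.0005,0],[0,-0.0005,0],[0,-0.0005,0],[0,0,0],[0,0,0],[0,0,0],[0,0,0]], twist=[0,0,0,0,0,0,0,0,0,0], fingers=[0.01,0.01,0.01,0.01,0.01,0.01,0.01,0.01,0.01,0.01])

```text
t: 24.15
ee_pos: [0.5708, -0.2202, 0.0925]
eef_rot: [3.14, -0.0, 2.877]
wrist_force: [2.0, 7.2, 3.9]
opening: 0.156
grip_force: 40.0
```

Emit:
arm_command(linear=[[0,0,0],[0,0,0],[0,0,0],[0,0,-0.0005],[0,0,-0.0005],[0,0,-0.0005],[0,0,-0.0005],[0,0,0],[0,0,0],[0,0,0]], twist=[0,0,0,0,0,0,0,0,0,0], fingers=[0.01,0.01,0.01,0.01,0.01,0.01,0.01,0.01,0.01,0.01])

```text
t: 25.15
ee_pos: [0.5707, -0.2202, 0.0941]
eef_rot: [3.14, -0.0, 2.877]
wrist_force: [2.6, 6.9, -0.0]
opening: 0.158
grip_force: 40.0
```

Emit:
arm_command(linear=[[0,0,0],[0,0,0],[0,0,0],[0,0,0],[0,0,0],[0,0,0],[0,0,0],[0,0,0],[0,0,0],[0,0,0]], twist=[0,0,0,0,0,0,0,0,0,0], fingers=[0.01,0.01,0.01,0.014,0.016,0.02,0.026,0.034,0.04,0.04], squeeze=10)

```text
t: 26.15
ee_pos: [0.5701, -0.222, 0.0944]
eef_rot: [-3.141, -0.0, 2.875]
wrist_force: [0.4, 0.2, -0.4]
opening: 0.434
grip_force: 0.0
```

Emit:
arm_command(linear=[[0,0,0],[0,0,-0.005],[0,0,-0.01],[0,0,-0.02],[0,0,-0.03],[0,0,-0.03],[0,0,-0.03],[-0.02,0,-0.02],[0,0,0],[0,0,0]], twist=[0,0,0,0,0,0,0,0,0,0], fingers=[0.04,0.04,0.04,0.04,0.04,0.04,0.04,0.04,0.04,0.04])

```text
t: 27.15
ee_pos: [0.5897, -0.227, 0.2399]
eef_rot: [-3.142, 0.001, 2.876]
wrist_force: [0.2, -0.4, -0.6]
opening: 0.463
grip_force: 0.0
```

```bash
python3 - <<'E'
from h import *
s=env.read_state(); print(s["t"],s["ee_pos"],s["wrist_force"],s["opening"])
p=env.get_image("wrist")
cv2.imwrite("pics/w4.png",p["image"][...,::-1])
E
```

```text
27.15 [ 0.5896667  -0.22701548  0.23994622] [ 0.23848332 -0.42804488 -0.56308393] 0.46349108941826517
```

View pics/w4.png

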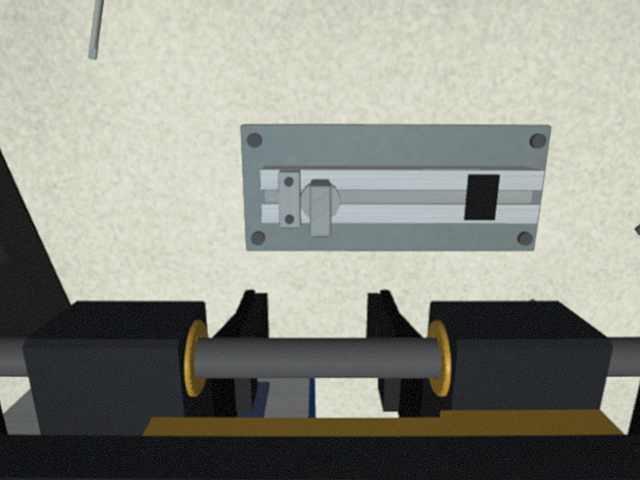

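The post stands square across the slot at (320,205), with its collar's left edge against the stop block near column 300. I'll zoom in on the contact.

```bash
python3 - <<'E'
import cv2
a=cv2.imread("pics/w4.png")[155:250,255:365]; cv2.imwrite("pics/w4c.png",cv2.resize(a,None,fx=6,fy=6,interpolation=cv2.INTER_CUBIC))
E
```

```text
(no output)
```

View pics/w4c.png

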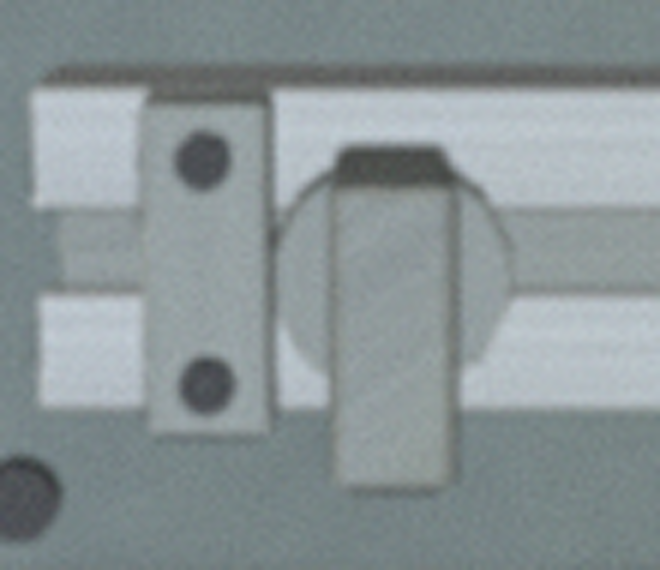

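The crop shows the collar against the block's face at crop position (272,240), and the bar square across the slot. I'll hand the job in.

```bash
python3 -c "
from station import env
print(env.close_job())"
```

```text
the job is handed in; nothing more can be done
None
```

The job is handed in: the hammer-head post is caught square under the lips, sprung up and touching the stop block, and it is released with the gripper clear. The clock stood at about 27 s of the 59 s allowed, and the highest wrist force I read was about 7.5 N, taken at the end of each move.

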